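# Push the stuck nougat cake out of its forming sleeve

### The arm

A 7-joint arm with a two-finger parallel gripper is mounted at the origin on the work surface. World frame = base frame: x ahead of the robot, y to its left, z up, the work surface at z = 0. Lengths are in m, angles in rad, forces in N, time in s.
With the tool pointing down it reaches from about 0.4 to 0.875 m from the base axis. Payload 19.3 kg.
Tool frame: the origin (TCP) lies at the very end of the fingers, on their centre line; the grasp point (between the pads) lies 19 mm behind it; z points along the fingers, y is the line along which they close (so a half turn about z gives the same grasp; the last joint's range is limited). The gripper opens to 85 mm and grips with 20 to 120 N. Pads are 22 mm wide; open, the fingers measure 114 mm over their backs; the gripper's body (76 mm by 85 mm) begins 54 mm behind the grasp point. The pads swing forward as they close: fully open they stand 13 mm farther back than shut.
Start: joints at [-1.418, 0.521, -0.036, 1.599, 0.021, 1.021, -0.113], TCP at [0.138, 0.61, 0.193] pointing down, gripper open.
Joint ranges: [-2.91, 2.91], [-0.3, 2.13], [-1.5, 1.42], [0.17, 2.43], [-1.26, 4.41], [0.16, 1.93], [-2.52, 2.52]. Speed limits (rad/s): [1.89, 1.89, 2.39, 2.39, 3.01, 3.01, 3.01].

### API

Orientations are given as [roll, pitch, yaw] about the fixed x, y, z axes, in that order (R = Rz(yaw) Ry(pitch) Rx(roll)).
In Python, from workcell import bot gives the robot as it stands.
- The arm moves only by the tool servo_tool, never from a script. Its argument "plan" is a list of rows, each a list of 7 numbers: the finger opening in cm, from 0 to 8.54, then the shift along the tool's x, y, z in cm, then the turn, a rotation vector about the tool's x, y, z in degrees. In form: [[fingers, x, y, z, wx, wy, wz], ...]. A call has 1 to 10 rows; each row is the pose to reach, as a shift and turn from the pose commanded when the call began, along the tool's axes at that moment; what a row does not reach only later rows make up. A row lasts 1/10 s, in which the tool goes at most 50 mm and 8.59 degrees, less where a joint would pass 70% of its speed; a pose out of reach is approached as far as the arm can. A call with a gripper value outside its range is refused whole. The fingers move at their own pace and stop on an object; "force" is the grip in N (left out, the last holds). Time passes only in rows, so rows that repeat a pose let the fingers close. It gives the time, the measured TCP pose, the force, the opening and the grip force at its end, in the units of the state.
- bot.observe(): the state, without advancing time (a new reading comes with each control period).
- bot.grab_frame(name): name is "scene" or "top" or "wrist"; returns a dict with "frame" (384x512x3 uint8, blue, green, red), "mtx" (3x3 intrinsics, pixels), "R" (3x3) and "t" (3): a world point X has camera coordinates R X + t; the wrist camera has in their place "T_tool_cam" (4x4, takes a point from camera to tool coordinates, whose origin is the TCP and whose axes are the flange's). Camera axes: x right, y down, z forward; pixel columns grow to the right and rows downward; lengths in m; the calibration is good to about 2 mm. The wrist camera is an equidistant fisheye: a pixel r from the principal point sees the ray r / f radians off the axis. A picture is of the moment at which its call begins: read the wrist's pose just before it. There is no depth.
- bot.job_done(): hands the job in; it is judged then, once.
The state is a dict: "clock": time; "qpos": joint angles; "qd": joint speeds; "joint_efforts": joint torques, N m; "position": TCP position; "tool_rot": TCP orientation; "force": force on the tool from outside, world axes, zero at the start; "moment": the same for the moment, N m; "grip_width": finger opening in m; "finger_force": force on a finger pad.
Only numpy, scipy, OpenCV 4.12 (cv2) and the standard library are available. Lean on these libraries where they do the work, as an engineer would, in place of code of your own. Each camera call takes 0.05 s, during which the arm holds its last target. There are 200 camera calls.

### The job

A round nougat cake is stuck in one of the two steel forming sleeves. Take the wooden pusher with the wide collar out of its rack and press it down through that sleeve until the cake drops out below onto the press's tray, then let go, leaving the pusher upright in the sleeve with its collar down on the rim. Do not touch the cake with the gripper, and leave the tamper where it stands.

Things in the scene. Friction and masses are not known exactly. Their poses are not given: they have to be found in the camera images.
- pusher_grip (a point): Middle of the grip of the loose wooden pusher (about 150 g); z up its axis. From below: shaft 28 mm in diameter, 66 mm long; collar 72 mm wide, 8 mm thick; round grip 32 mm wide, 60 mm long. This point is 38 mm above the collar's underside, 104 mm above the shaft's end. It hangs upright by its collar in a fixed wooden rack 80 mm square, 80 mm high, hole 36 mm; it lifts straight out.
- sleeve_mouth (a point): Centre of the upper mouth of the fixed steel sleeve holding the cake, 112 mm above the table; z up its axis. Sleeve upright, 60 mm outside, bore 50 mm, 58 mm long, open below, on two white posts (along y) over a white tray 120 x 130 mm with a 20 mm rim, floor 104 mm below this point. An identical press, its sleeve empty and not listed, stands on the other side of the rack.
- cake_center (a point): Centre of the stuck cake, a dark disc with petals on top, 47 mm wide, 36 mm high, about 80 g, bevelled below. Its top is 14 mm below the mouth. Three small spring nubs in the sleeve's foot hold it: it yields at roughly 8 to 15 N and drops free after about 35 mm. With the pusher's collar on the rim the shaft reaches 8 mm out of the sleeve's lower end, the cake being free on the tray.
- tamper_center (a point): Bystander: loose wooden tamper standing on the table, a 64 mm wide round foot with a slim knobbed handle, 95 mm tall, without collar (too wide for the sleeve). This point is half-way up. To be left alone.
Mind the look-alikes: they are no part of the job. Leave any green, red or turquoise look-alike of the part that bears pusher_grip alone.

How it is judged:
On the way, in this order (a step that is already met when the one before it is completed fails the run):
1. the pusher has been drawn up out of its rack (height (world z) of pusher_grip above 0.185 m), for 0.1 s.
2. the pusher's shaft is in the mouth of the sleeve that held the cake (horizontal distance between pusher_grip and sleeve_mouth below 0.02 m and z of pusher_grip in the frame of sleeve_mouth below 0.098 m), for 0.1 s.
At the end, for the whole second after the job is handed in: The cake lies at rest on the press's tray, wholly out of the sleeve (its centre more than 74 mm below the mouth and within 50 mm of the sleeve's axis); the pusher, released and at rest, stands in that sleeve within 20 mm of its axis, within 10 degrees of upright, its collar within 12 mm of the rim (z of cake_center in the frame of sleeve_mouth below -0.074 m and horizontal distance between cake_center and sleeve_mouth below 0.05 m and linear speed of each of cake, pusher below 0.03 m/s and horizontal distance between pusher_grip and sleeve_mouth below 0.02 m and z of pusher_grip in the frame of sleeve_mouth below 0.05 m and angle between pusher_grip's own z axis and vertical below 0.18 rad); the robot touches nothing.
It fails at once if the gripper or arm touches the cake (contact force between any of the fingers, the arm and cake above 1 N).
It fails at once if the tamper is moved by more than 30 mm or knocked over (distance of tamper_center from where it was at the start of the episode above 0.03 m).
It also fails if it takes over 38 s, if anything falls off the work surface, if the arm or the gripper's body presses on something with over 40 N, if the wrist force passes 120 N, or if a joint passes its speed limit or range.

## Working session

There is one attempt and no reset: what is moved stays moved. The work goes in short steps, Python scripts to look and compute and a tool call to move; the robot and the scene stay as the last step left them, time stands still between calls to the robot, and variables do not carry over. Pictures are saved under pics/ and viewed, at most 10 in all, crops included, and the job is handed in when it is done.

Besides the shell and the picture viewer there is one more tool, called after ">>>" as name([rows], argument=value, ...), one row to a line, values as JSON. servo_tool: Moves the arm, as the interface text tells. Its arguments: {"type":"object","properties":{"plan":{"type":"array","items":{"type":"array","items":{"type":"number"}}},"force":{"type":"number"}},"required":["plan"]}

```bash
mkdir -p pics; python3 - <<'E'
from workcell import bot
import cv2,numpy as np,pickle
s=bot.observe();print(s['clock'],s['position'],s['tool_rot'],s['grip_width'])
d={}
for n in('scene','top'):
    f=bot.grab_frame(n);d[n]=f;cv2.imwrite(f'pics/{n}0.png',f['frame'])
    print(n,f['mtx'].tolist() if n else 0,np.round(f['R'],3).tolist(),np.round(f['t'],3), -f['R'].T@f['t'])
pickle.dump(d,open('d0.pkl','wb'))
a=cv2.resize(d['top']['frame'],None,fx=1.55,fy=1.55,interpolation=cv2.INTER_CUBIC)
cv2.imwrite('pics/topb.png',a)
a=cv2.resize(d['scene']['frame'],None,fx=1.55,fy=1.55,interpolation=cv2.INTER_CUBIC)
cv2.imwrite('pics/sceneb.png',a)
E
```

```text
0.0 [0.13805053 0.60920063 0.19222963] [-3.14050738e+00  1.03395911e-04  2.91880369e+00] 0.08527601704754352
scene [[358.95811387145227, 0.0, 247.85222099755703], [0.0, 358.95811387145227, 191.82463598599358], [0.0, 0.0, 1.0]] [[-0.433, 0.901, 0.005], [0.487, 0.238, -0.84], [-0.758, -0.362, -0.542]] [ 0.262 -0.162  1.245] [1.13693928 0.2535754  0.53755904]
top [[381.87642019070347, 0.0, 258.46482923420075], [0.0, 381.87642019070347, 184.3221863967461], [0.0, 0.0, 1.0]] [[0.009, -1.0, -0.03], [-0.998, -0.007, -0.058], [0.057, 0.031, -0.998]] [-0.     0.545  0.946] [ 0.49032927 -0.02564878  0.97530691]
```

View pics/topb.png

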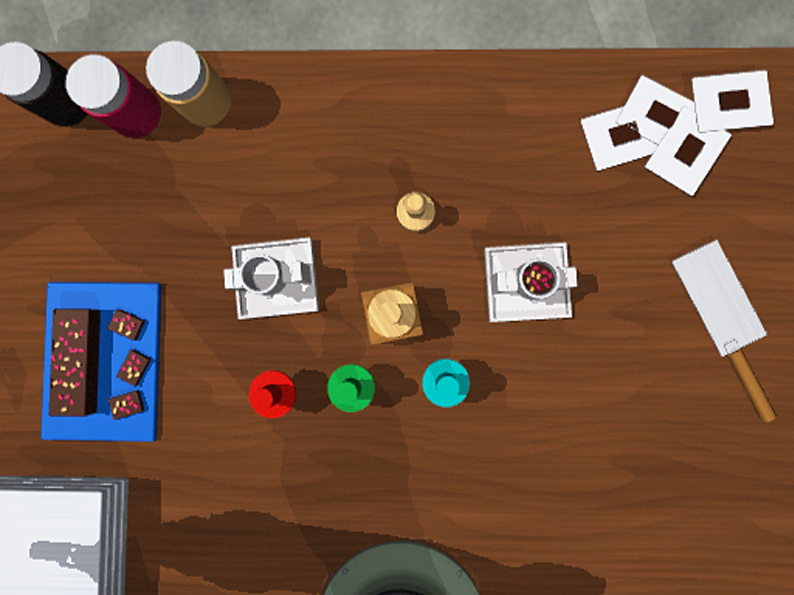

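View pics/sceneb.png

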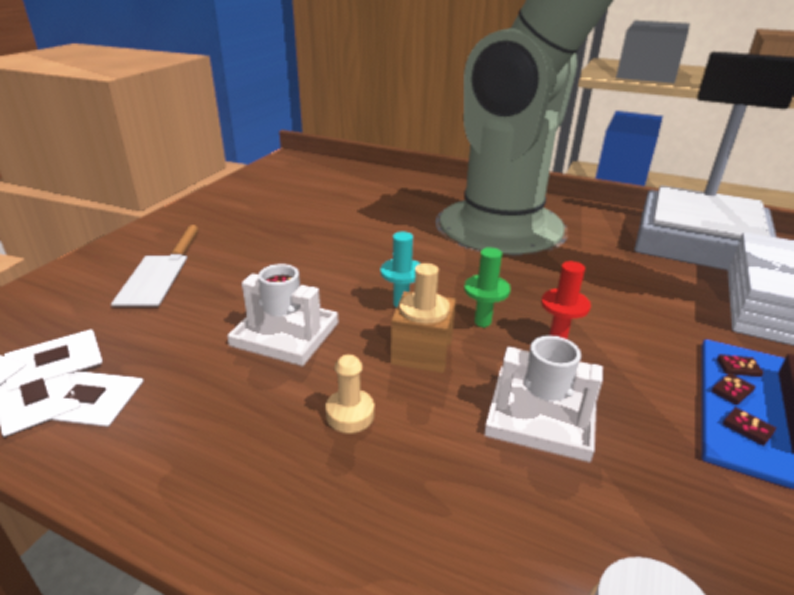

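The top view shows the plain wooden pusher in its rack at (391,314), the tamper at (415,211), the red, green and turquoise look-alikes at (272,394), (350,388) and (446,383), the cake in the right-hand sleeve at (539,279) and the empty sleeve at (262,273). In the scene view the pusher is at (427,290), the cake sleeve at (280,285) and the tamper at (349,395). I choose the wooden part with the collar in the rack and the right-hand sleeve, and will check both in a close crop.

```bash
python3 - <<'E'
import cv2,numpy as np,pickle
d=pickle.load(open('d0.pkl','rb'))
a=d['top']['frame'][145:230,225:385];b=d['scene']['frame'][145:245,140:300]
cv2.imwrite('pics/c1.png',cv2.resize(a,None,fx=5,fy=5,interpolation=cv2.INTER_CUBIC))
cv2.imwrite('pics/c2.png',cv2.resize(b,None,fx=5,fy=5,interpolation=cv2.INTER_CUBIC))
E
```

```text
(no output)
```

View pics/c1.png

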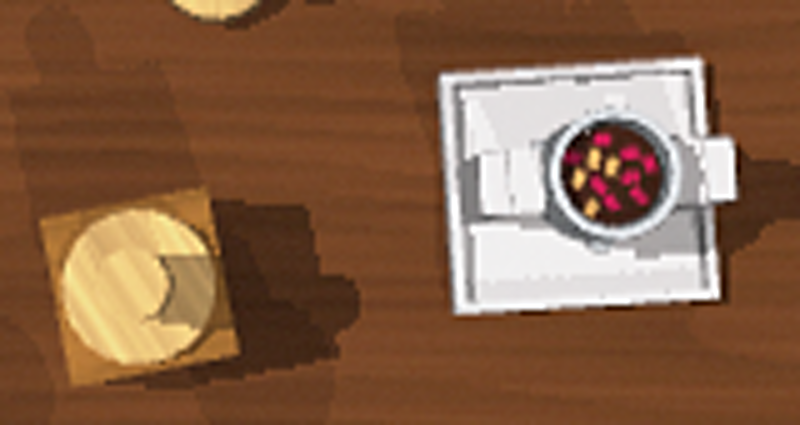

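View pics/c2.png

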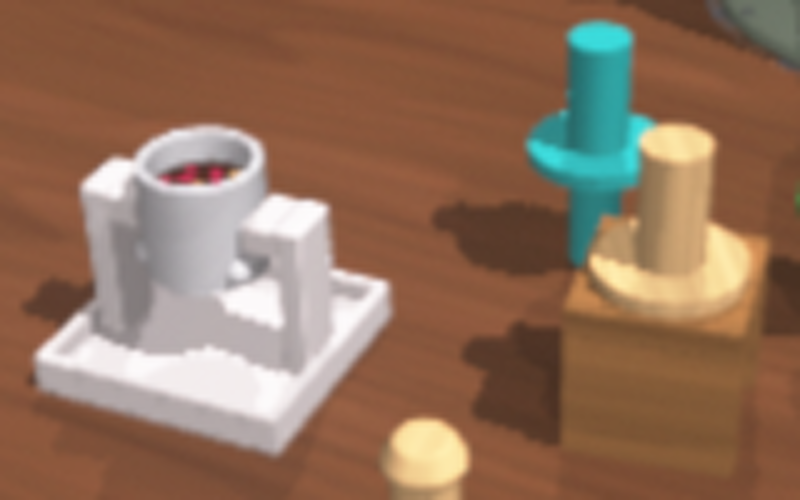

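The crops confirm both choices. In the top crop the wooden collar is centred at (139,286) and the mouth of the cake sleeve at (613,175). In the scene crop the mouth is at (200,158) and the pusher's grip top at (677,143).

```bash
cat > h.py <<'E'
import numpy as np
def onz(f,u,v,z):
    c=-f['R'].T@f['t'];r=f['R'].T@np.linalg.solve(f['mtx'],[u,v,1.]);return (c+r*(z-c[2])/r[2]).round(4)
E
python3 - <<'E'
from h import *;import pickle
d=pickle.load(open('d0.pkl','rb'))
T=lambda x,y,z:onz(d['top'],(x+.5)/5-.5+225,(y+.5)/5-.5+145,z)
S=lambda x,y,z:onz(d['scene'],(x+.5)/5-.5+140,(y+.5)/5-.5+145,z)
print('pusher',T(139,286,.088),S(677,143,.148),S(670,262,.088))
print('mouth',T(613,175,.112),S(200,158,.112))
print('rack corners',T(41,218,.08),T(209,187,.08),T(240,352,.08),T(72,385,.08))
for n,x,y in(('red',272,394),('green',350,388),('turq',446,383),('tamp',415,211),('emp',262,273)):print(n,onz(d['top'],x/1.55,y/1.55,.08))
E
```

```text
pusher [0.5005 0.0155 0.088 ] [0.4983 0.0141 0.148 ] [0.5017 0.015  0.088 ]
mouth [ 0.552  -0.1987  0.112 ] [ 0.5509 -0.2035  0.112 ]
rack corners [0.5322 0.0623 0.08  ] [ 0.5474 -0.0166  0.08  ] [ 0.4702 -0.0317  0.08  ] [0.4541 0.0468 0.08  ]
red [0.3766 0.1948 0.08  ]
green [0.387  0.0768 0.08  ]
turq [ 0.3962 -0.0673  0.08  ]
tamp [ 0.6561 -0.0189  0.08  ]
emp [0.5597 0.2142 0.08  ]
```

>>> servo_tool([
  [8.5,-48.5,-50,-2,0,0,0],
  [8.5,-48.5,-50,-2,0,0,0],
  [8.5,-48.5,-50,-2,0,0,0],
  [8.5,-48.5,-50,-2,0,0,0],
  [8.5,-48.5,-50,-2,0,0,0],
  [8.5,-48.5,-50,-2,0,0,0],
  [8.5,-48.5,-50,-2,0,0,0],
  [8.5,-48.5,-50,-2,0,0,0],
  [8.5,-48.5,-50,-2,0,0,0],
  [8.5,-48.5,-50,-2,0,0,0],
], force=40)

```text
clock: 1.1
position: [0.3988, 0.1809, 0.2073]
tool_rot: [3.141, 0.0, 2.919]
force: [0.7, 1.6, 0.2]
grip_width: 0.0848
finger_force: 0.0
```

>>> servo_tool([
  [8.5,0,0,0,0,0,0],
  [8.5,0,0,0,0,0,0],
  [8.5,0,0,0,0,0,0],
])

```text
clock: 1.4
position: [0.3977, 0.1835, 0.207]
tool_rot: [-3.142, -0.0, 2.92]
force: [-0.7, -0.2, -0.1]
grip_width: 0.0847
finger_force: 0.0
```

```bash
cat >> h.py <<'E'
from scipy.spatial.transform import Rotation as Ro
def shift(s,X):
    return (Ro.from_euler('xyz',s['tool_rot']).as_matrix().T@(np.array(X)-s['position'])*100).round(2)
E
python3 - <<'E'
from h import *;from workcell import bot
s=bot.observe();print(s['position'],s['qpos'].round(2) if hasattr(s['qpos'],'round') else s['qpos'],shift(s,[.5,.015,.21]))
E
```

```text
[0.39771656 0.18352098 0.20699785] [-0.7   0.21  0.15  2.05 -0.04  0.88  0.83] [-13.68 -14.19  -0.31]
```

>>> servo_tool([
  [8.5,-13.7,-14.2,0,0,0,0],
  [8.5,-13.7,-14.2,0,0,0,0],
  [8.5,-13.7,-14.2,0,0,0,0],
  [8.5,-13.7,-14.2,0,0,0,0],
  [8.5,-13.7,-14.2,0,0,0,0],
  [8.5,-13.7,-14.2,0,0,0,0],
  [8.5,-13.7,-14.2,0,0,0,0],
])

```text
clock: 2.1
position: [0.4999, 0.0158, 0.2069]
tool_rot: [3.141, -0.001, 2.921]
force: [-0.2, 0.4, 0.1]
grip_width: 0.0851
finger_force: 0.0
```

```bash
python3 - <<'E'
from h import *;from workcell import bot;import cv2
s=bot.observe();f=bot.grab_frame('wrist')
print(s['position'],s['qpos'],shift(s,[.5,.015,.105]))
K=f['mtx'];T=np.array(f['T_tool_cam']);print(K.round(1).tolist(),T.round(3).tolist())
R=Ro.from_euler('xyz',s['tool_rot']).as_matrix()
def proj(X):
    p=R.T@(np.array(X)-s['position']);p=T[:3,:3].T@(p-T[:3,3])
    th=np.arctan2(np.hypot(p[0],p[1]),p[2]);k=th*K[0,0]/np.hypot(p[0],p[1]);return (1.55*(K[0,2]+k*p[0]),1.55*(K[1,2]+k*p[1]))
im=cv2.resize(f['frame'],None,fx=1.55,fy=1.55)
for X in([.5,.015,.148],[.5,.015,.088],[.5515,-.201,.112]):
    u=proj(X);print(X,np.round(u));cv2.circle(im,tuple(int(round(a)) for a in u),3,(255,0,255),-1)
cv2.imwrite('pics/w1.png',im)
E
```

```text
[0.49993863 0.01577999 0.20693326] [-0.35630431  0.31439076  0.26051623  1.91620601 -0.10060686  0.92404148
  1.30323072] [-0.03 -0.08 10.19]
[[297.3, 0.0, 255.6], [0.0, 297.3, 190.4], [0.0, 0.0, 1.0]] [[-0.0, -0.944, -0.329, 0.084], [1.0, -0.0, 0.001, 0.001], [-0.001, -0.329, 0.944, -0.18], [0.0, 0.0, 0.0, 1.0]]
[0.5, 0.015, 0.148] [392. 297.]
[0.5, 0.015, 0.088] [393. 268.]
[0.5515, -0.201, 0.112] [141. 398.]
```

View pics/w1.png

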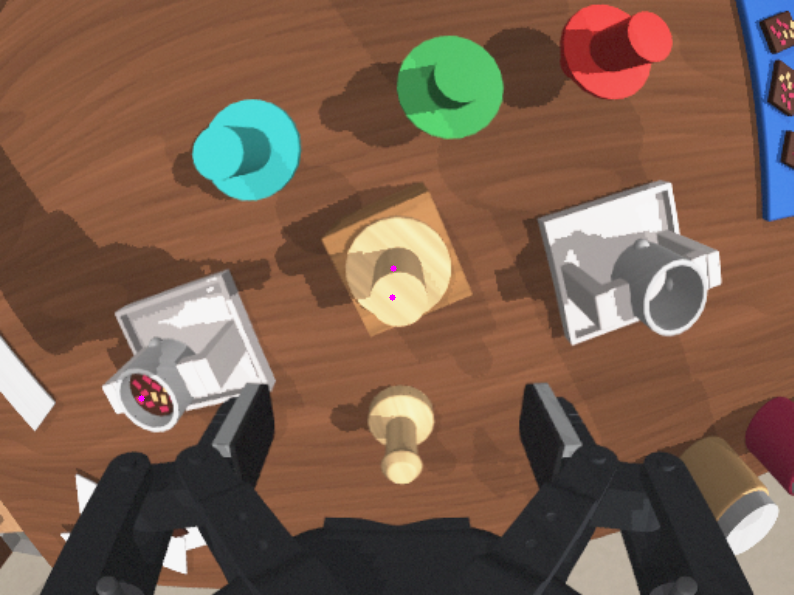

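The wrist view shows the pusher's grip top at (399,299), 7 px to the right of the predicted mark. The cake mouth is at (150,394), about 10 px off in the same direction. That is a common offset of about 3 mm, well inside the clearance. The fingers are open and their path is clear, so I descend.

>>> servo_tool([
  [8.5,0,0.1,3,0,0,0],
  [8.5,0,0.1,6,0,0,0],
  [8.5,0,0.1,8,0,0,0],
  [8.5,0,0.1,9.5,0,0,0],
  [8.5,0,0.1,10.2,0,0,0],
  [8.5,0,0.1,10.2,0,0,0],
  [8.5,0,0.1,10.2,0,0,0],
])

```text
clock: 2.85
position: [0.5009, 0.0155, 0.1058]
tool_rot: [3.141, 0.001, 2.92]
force: [0.1, 0.8, -0.2]
grip_width: 0.0849
finger_force: 0.0
```

>>> servo_tool([
  [2,0,0,0,0,0,0],
  [2,0,0,0,0,0,0],
  [2,0,0,0,0,0,0],
  [2,0,0,0,0,0,0],
  [2,0,0,0,0,0,0],
  [2,0,0,0,0,0,0],
  [2,0,0,0,0,0,0],
  [2,0,0,0,0,0,0],
], force=60)

```text
clock: 3.65
position: [0.5012, 0.0153, 0.1057]
tool_rot: [3.141, 0.001, 2.919]
force: [0.0, 2.0, 8.2]
grip_width: 0.0277
finger_force: 58.6
```

The opening reads 27.7 mm on a 32 mm grip, so I check the grasp.

```bash
python3 - <<'E'
from h import *;from workcell import bot;import cv2
a=bot.grab_frame('wrist')['frame'][200:384,130:400];b=bot.grab_frame('scene')['frame'][110:250,200:360]
a=cv2.resize(a,(480,327));b=cv2.resize(b,(640*4//8*1,280))
im=np.zeros((327,800,3),np.uint8);im[:,:480]=a;im[:280,480:]=b
cv2.imwrite('pics/w2.png',im)
s=bot.observe();print(s['force'],s['moment'])
E
```

```text
[-0.83717997  2.87554975  7.71265053] [ 0.28862061  0.14983469 -0.00415859]
```

View pics/w2.png

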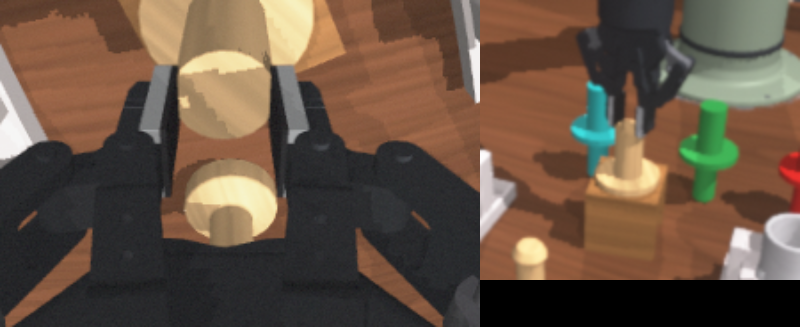

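```bash
python3 - <<'E'
from h import *;from workcell import bot
s=bot.observe();f=bot.grab_frame('wrist');K=f['mtx'];T=np.array(f['T_tool_cam']);R=Ro.from_euler('xyz',s['tool_rot']).as_matrix()
def ray(u,v,z):
    a=np.array([u-K[0,2],v-K[1,2]]);r=np.hypot(*a);th=r/K[0,0];d=np.r_[a/r*np.sin(th),np.cos(th)]
    d=R@T[:3,:3]@d;c=s['position']+R@T[:3,3];return (c+d*(z-c[2])/d[2]).round(4)
for n,cx,cy,z in(('griptop',225,95,.148),('gripL',178,90,.148),('gripR',272,90,.148),('padLtip',150,100,.11),('padRtip',290,100,.11),('collarL',138,0,.088),('padL z',165,70,.105),('padR',285,70,.105)):
    X=ray(130+cx/1.778,200+cy/1.778,z);print(n,X,(R.T@(X-s['position'])*1000).round(1))
E
```

```text
griptop [0.5015 0.0171 0.148 ] [  0.    1.9 -42.3]
gripL [0.4967 0.0036 0.148 ] [  1.7 -12.4 -42.3]
gripR [0.503  0.0314 0.148 ] [  1.7  16.1 -42.3]
padLtip [ 0.5202 -0.017   0.11  ] [-25.7 -27.3  -4.3]
padRtip [0.5323 0.0365 0.11  ] [-25.7  27.6  -4.3]
collarL [ 0.4861 -0.0152  0.088 ] [  8.  -33.1  17.6]
padL z [ 0.5109 -0.0088  0.105 ] [-14.8 -21.3   0.7]
padR [0.5213 0.0369 0.105 ] [-14.9  25.5   0.7]
```

The view shows the grip top centred between the pads (tool x is 0), and its measured width of 28 mm agrees with the finger opening. The grasp is sound, so I lift.

>>> servo_tool([
  [2,0,0,-1,0,0,0],
  [2,0,0,-2.5,0,0,0],
  [2,0,0,-4.5,0,0,0],
  [2,0,0,-6.5,0,0,0],
  [2,0,0,-8.5,0,0,0],
  [2,0,0,-10.5,0,0,0],
  [2,0,0,-12,0,0,0],
  [2,0,0,-13,0,0,0],
  [2,0,0,-13,0,0,0],
  [2,0,0,-13,0,0,0],
])

```text
clock: 4.8
position: [0.5004, 0.0149, 0.2348]
tool_rot: [-3.141, -0.0, 2.919]
force: [1.0, -0.7, -1.4]
grip_width: 0.028
finger_force: 59.2
```

```bash
python3 - <<'E'
from h import *;from workcell import bot;import cv2,pickle
s=bot.observe();print(s['position'],s['grip_width'],shift(s,[.5515,-.2005,.235]))
a=bot.grab_frame('scene')['frame'][40:250,140:340];b=bot.grab_frame('top')['frame'][130:235,225:345]
im=np.zeros((420,800,3),np.uint8);im[:,:400]=cv2.resize(a,(400,420));im[:350,400:]=cv2.resize(b,(400,350))
cv2.imwrite('pics/w3.png',im)
E
```

```text
[0.50040729 0.01494394 0.23479305] 0.0279672953480373 [ -9.74 -19.88  -0.02]
```

View pics/w3.png

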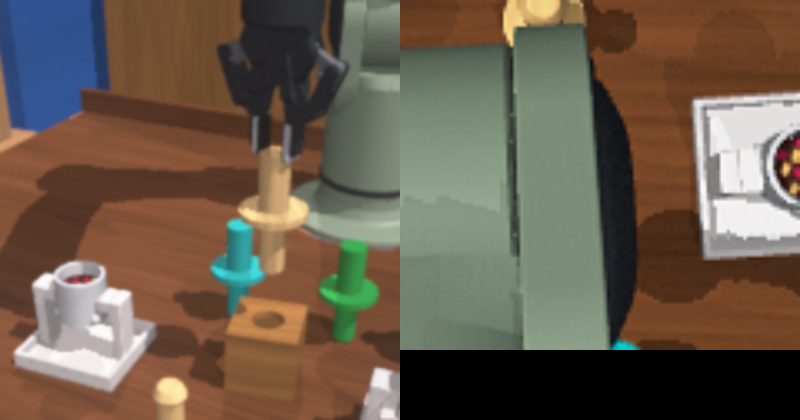

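```bash
python3 - <<'E'
from h import *;import pickle
f=pickle.load(open('d0.pkl','rb'))['scene']
for z in(.13,.14,.15,.16,.17,.18,.19,.2,.21,.22,.235,.25,.26,.27,.28):
    p=f['mtx']@(f['R']@np.array([.5005,.016,z])+f['t']);p=p[:2]/p[2];print(z,((p-[140,40])*2).round(0))
E
```

```text
0.13 [270. 282.]
0.14 [271. 274.]
0.15 [271. 266.]
0.16 [271. 258.]
0.17 [272. 250.]
0.18 [272. 242.]
0.19 [273. 233.]
0.2 [273. 225.]
0.21 [274. 216.]
0.22 [274. 207.]
0.235 [275. 194.]
0.25 [276. 180.]
0.26 [276. 171.]
0.27 [277. 161.]
0.28 [277. 152.]
```

```bash
python3 - <<'E'
from h import *;from workcell import bot;import cv2
s=bot.observe();f=bot.grab_frame('wrist');K=f['mtx'];T=np.array(f['T_tool_cam'])
def pr(P):
    p=T[:3,:3].T@(np.array(P)/1000-T[:3,3]);h=np.hypot(p[0],p[1]);k=np.arctan2(h,p[2])*K[0,0]/h;return np.array([K[0,2]+k*p[0],K[1,2]+k*p[1]])
for x in(-11,11):
  for z in(0,-19,-35,-45):
    print(x,z,((pr([x,-14,z])-[130,200])*1.778).round(),((pr([x,14,z])-[130,200])*1.778).round())
im=cv2.resize(f['frame'][200:384,130:400],None,fx=2.9,fy=2.9,interpolation=cv2.INTER_CUBIC)
cv2.imwrite('pics/w4.png',im)
E
```

```text
-11 0 [183.  62.] [256.  62.]
-11 -19 [180.  87.] [259.  87.]
-11 -35 [176. 112.] [262. 112.]
-11 -45 [174. 129.] [264. 129.]
11 0 [181.  10.] [257.  10.]
11 -19 [177.  31.] [261.  31.]
11 -35 [173.  52.] [264.  52.]
11 -45 [170.  67.] [267.  68.]
```

View pics/w4.png

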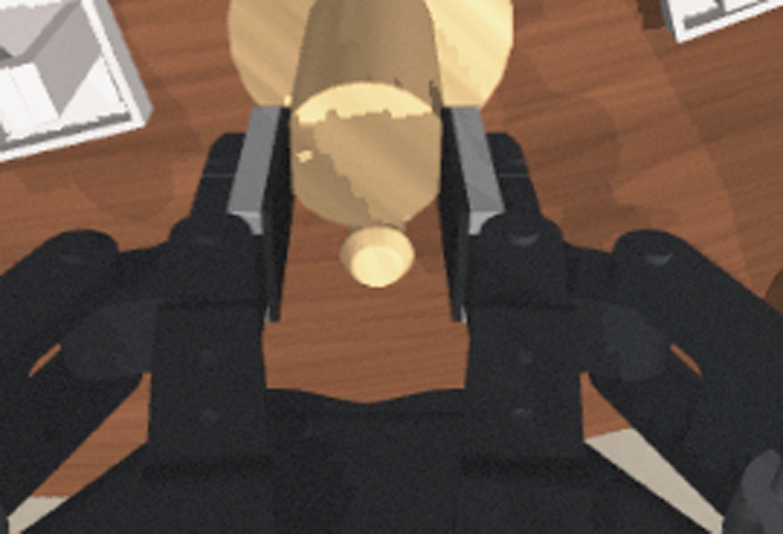

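The picture shows the finger ends level with the grip's top, at about (265,110) to (245,215). The projection agrees: they are roughly 35–40 mm above where the TCP reading puts them, so I hold only the top 10 mm or so. I'll set the pusher back in the rack and grip it lower.

>>> servo_tool([
  [2,0,0,2,0,0,0],
  [2,0,0,4,0,0,0],
  [2,0,0,6,0,0,0],
  [2,0,0,8,0,0,0],
  [2,0,0,10,0,0,0],
  [2,0,0,11.5,0,0,0],
  [2,0,0,12.5,0,0,0],
  [2,0,0,12.8,0,0,0],
  [2,0,0,12.8,0,0,0],
  [2,0,0,12.8,0,0,0],
])

```text
clock: 5.95
position: [0.501, 0.0149, 0.1077]
tool_rot: [3.141, 0.001, 2.919]
force: [-0.6, -0.2, -1.1]
grip_width: 0.0277
finger_force: 59.3
```

>>> servo_tool([
  [8.5,0,0,0,0,0,0],
  [8.5,0,0,0,0,0,0],
  [8.5,0,0,0,0,0,0],
  [8.5,0,0,0,0,0,0],
  [8.5,0,0,0,0,0,0],
  [8.5,0,0,0.6,0,0,0],
  [8.5,0,0,1.2,0,0,0],
  [8.5,0,0,1.8,0,0,0],
  [8.5,0,0,1.8,0,0,0],
  [8.5,0,0,1.8,0,0,0],
])

```text
clock: 6.95
position: [0.5005, 0.0149, 0.0889]
tool_rot: [-3.141, -0.001, 2.919]
force: [-0.9, -0.0, -0.8]
grip_width: 0.0848
finger_force: 0.0
```

```bash
python3 - <<'E'
from h import *;from workcell import bot;import cv2
s=bot.observe();print(s['position'],s['grip_width'],s['force'])
a=bot.grab_frame('wrist')['frame'][150:384,110:410];b=bot.grab_frame('scene')['frame'][110:250,200:340]
im=np.zeros((400,800,3),np.uint8);im[:312,:400]=cv2.resize(a,(400,312));im[:,400:]=cv2.resize(b,(400,400),interpolation=cv2.INTER_CUBIC)
cv2.imwrite('pics/w5.png',im)
E
```

```text
[0.50052513 0.01486903 0.08890866] 0.08475060590952274 [-0.8804973  -0.0401657  -0.84311468]
```

View pics/w5.png

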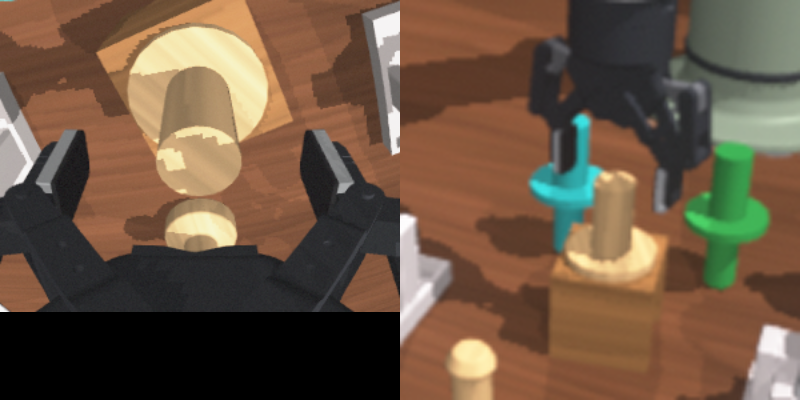

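With the fingers open, the tips are at (570,172) and (662,210) in the scene crop, only about 10 mm below the grip's top centre at (615,180). I go down another 2.2 cm and close.

>>> servo_tool([
  [8.5,0,0.1,0.8,0,0,0],
  [8.5,0,0.1,1.6,0,0,0],
  [8.5,0,0.1,2.2,0,0,0],
  [8.5,0,0.1,2.2,0,0,0],
  [2,0,0.1,2.2,0,0,0],
  [2,0,0.1,2.2,0,0,0],
  [2,0,0.1,2.2,0,0,0],
  [2,0,0.1,2.2,0,0,0],
  [2,0,0.1,2.2,0,0,0],
  [2,0,0.1,2.2,0,0,0],
], force=90)

```text
clock: 8.05
position: [0.501, 0.016, 0.0676]
tool_rot: [3.141, 0.0, 2.919]
force: [-1.8, 0.3, 7.2]
grip_width: 0.0301
finger_force: 88.3
```

>>> servo_tool([
  [2,0,0,0,0,0,0],
  [2,0,0,0,0,0,0],
  [2,0,0,-1,0,0,0],
  [2,0,0,-3,0,0,0],
  [2,0,0,-5,0,0,0],
  [2,0,0,-7,0,0,0],
  [2,0,0,-9,0,0,0],
  [2,0,0,-11,0,0,0],
  [2,0,0,-13,0,0,0],
  [2,0,0,-13,0,0,0],
])

```text
clock: 9.05
position: [0.502, 0.016, 0.1999]
tool_rot: [3.14, 0.004, 2.919]
force: [-0.0, -0.4, -1.5]
grip_width: 0.0305
finger_force: 89.0
```

>>> servo_tool([
  [2,-2,-4,0,0,0,0],
  [2,-3.9,-8,0,0,0,0],
  [2,-5.9,-12,0,0,0,0],
  [2,-7.8,-16,0,0,0,0],
  [2,-9,-18.5,0,0,0,0],
  [2,-9.7,-19.9,0,0,0,0],
  [2,-9.7,-19.9,0,0,0,0],
  [2,-9.7,-19.9,0,0,0,0],
  [2,-9.7,-19.9,0,0,0,0],
])

```text
clock: 9.95
position: [0.5515, -0.1981, 0.197]
tool_rot: [3.141, -0.0, 2.92]
force: [-0.4, -0.3, -1.8]
grip_width: 0.03
finger_force: 89.1
```

```bash
python3 - <<'E'
from h import *;from workcell import bot;import cv2
s=bot.observe();print(s['clock'],s['position'],s['grip_width'],s['force'],s['qpos'])
a=bot.grab_frame('top')['frame'][100:250,270:420];b=bot.grab_frame('scene')['frame'][60:260,100:300]
im=np.hstack([cv2.resize(a,(400,400),interpolation=cv2.INTER_CUBIC),cv2.resize(b,(400,400),interpolation=cv2.INTER_CUBIC)])
cv2.imwrite('pics/w6.png',im)
E
```

```text
9.95 [ 0.55152129 -0.19806282  0.19704221] 0.03001022811031964 [-0.43020912 -0.30321861 -1.78598418] [ 0.02341723  0.47239145  0.31251379  1.71425236 -0.16968611  0.98190592
  1.74808803]
```

View pics/w6.png

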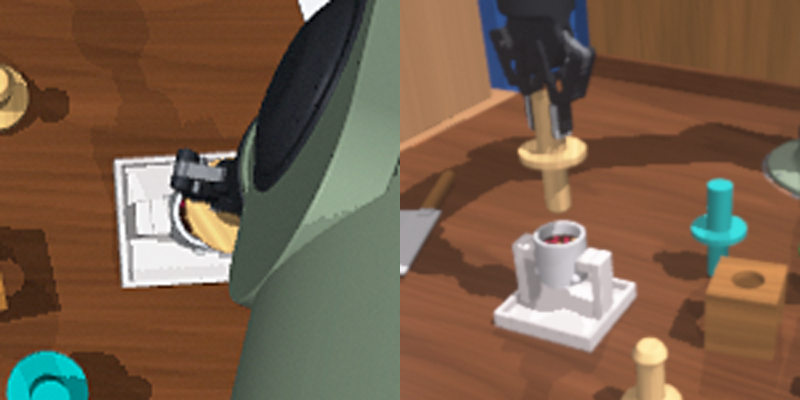

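The pusher is held deeper now, and the scene crop shows its collar at (553,152), shaft end at (560,207) and the mouth at (560,237). It may be leaning a little, so I compare with a vertical line.

```bash
python3 - <<'E'
from h import *;import pickle
f=pickle.load(open('d0.pkl','rb'))['scene']
def P(X):
    p=f['mtx']@(f['R']@np.array(X)+f['t']);return ((p[:2]/p[2]-[100,60])*2+[400,0]).round(1)
for z in(.112,.15,.18,.22,.28):print(z,P([.5515,-.2005,z]))
# pusher model fit: base at collar underside, tilt tx,ty
from scipy.optimize import least_squares
obs=np.array([[541,92],[553,152],[560,207]])
for ax in('x','y'):
  def res(q):
    a=np.array([q[2],0,1.]) if ax=='x' else np.array([0,q[2],1.])
    a/=np.linalg.norm(a);c=np.array([.5515,q[0],q[1]])
    return np.r_[np.ravel([P(c+a*h) for h in(.068,.008,-.066)]-obs),]
  r=least_squares(res,[-.2,.22,0],diff_step=1e-2);print(ax,r.x,r.fun.round(1))
E
```

```text
0.112 [561.  233.2]
0.15 [557.8 204.4]
0.18 [555.1 180.7]
0.22 [551.4 147.5]
0.28 [545.3  94. ]
x [-0.20111264  0.21115461  0.        ] [ 3.9  2.7 -2.  -3.9 -2.3  1.1]
y [-0.20111264  0.21115461  0.        ] [ 3.9  2.7 -2.  -3.9 -2.3  1.1]
```

```bash
python3 - <<'E'
from h import *;from workcell import bot;import cv2
f=bot.grab_frame('scene');m=cv2.inRange(f['frame'],(60,120,160),(200,235,255))
p=lambda X:(lambda q:q[:2]/q[2])(f['mtx']@(f['R']@np.array(X)+f['t']))
for v in range(104,172,3):
    x=np.flatnonzero(m[v,150:215])+150
    if len(x):print(v,x[0],x[-1],(x[0]+x[-1])/2,len(x),end=' | ')
print()
for z in(.28,.25,.22,.18,.15):print(z,p([.5515,-.2005,z]).round(1))
f=bot.grab_frame('wrist');m=cv2.inRange(f['frame'],(60,120,160),(200,235,255))
for v in range(150,320,8):
    x=np.flatnonzero(m[v,180:330])+180
    if len(x):print(v,x[0],x[-1],len(x),end=' | ')
E
```

```text
107 150 172 161.0 8 | 110 150 173 161.5 5 | 113 169 173 171.0 5 | 116 170 173 171.5 4 | 119 170 173 171.5 4 | 122 170 174 172.0 5 | 125 171 174 172.5 4 | 128 170 187 178.5 10 | 131 163 191 177.0 21 | 134 159 192 175.5 31 | 137 159 192 175.5 34 | 140 162 190 176.0 29 | 143 166 183 174.5 18 | 146 173 176 174.5 4 | 149 172 176 174.0 5 | 152 174 176 175.0 3 | 155 174 184 179.0 9 | 158 174 184 179.0 11 | 161 174 184 179.0 11 | 164 175 183 179.0 9 | 170 177 186 181.5 10 | 
0.28 [172.7 107. ]
0.25 [174.2 120.6]
0.22 [175.7 133.7]
0.18 [177.5 150.3]
0.15 [178.9 162.2]
150 196 302 56 | 158 200 310 34 | 166 202 312 20 | 174 217 314 18 | 182 197 314 77 | 190 200 316 88 | 198 203 302 88 | 206 204 307 96 | 214 200 311 89 | 222 199 313 79 | 230 198 314 75 | 238 198 313 52 | 246 200 311 24 | 254 262 278 17 | 262 261 280 20 | 270 249 281 24 | 278 229 296 55 | 286 223 289 67 | 294 222 291 62 | 302 221 291 55 | 310 224 287 47 | 318 233 279 31 |
```

The code check gives the shaft end at column 179.0 and the collar at 175.6, against 178.9 and 175.5 predicted. So it is upright and over the mouth. I lower it in steps and watch the force.

>>> servo_tool([
  [2,0,-0.1,1,0,0,0],
  [2,0,-0.1,2,0,0,0],
  [2,0,-0.1,2.8,0,0,0],
  [2,0,-0.1,3.4,0,0,0],
  [2,0,-0.1,4,0,0,0],
  [2,0,-0.1,4,0,0,0],
], force=110)

```text
clock: 10.75
position: [0.5509, -0.2004, 0.1563]
tool_rot: [-3.142, -0.001, 2.919]
force: [0.2, -0.1, -0.7]
grip_width: 0.03
finger_force: 108.6
```

>>> servo_tool([
  [2,0,0,0.4,0,0,0],
  [2,0,0,0.8,0,0,0],
  [2,0,0,1,0,0,0],
  [2,0,0,1,0,0,0],
])

```text
clock: 11.15
position: [0.5517, -0.2007, 0.1474]
tool_rot: [-3.142, 0.001, 2.919]
force: [0.2, -0.2, -1.3]
grip_width: 0.03
finger_force: 108.8
```

>>> servo_tool([
  [2,0,0,0.3,0,0,0],
  [2,0,0,0.6,0,0,0],
  [2,0,0,0.9,0,0,0],
  [2,0,0,1.2,0,0,0],
  [2,0,0,1.2,0,0,0],
])

```text
clock: 11.65
position: [0.5513, -0.2005, 0.135]
tool_rot: [3.142, 0.0, 2.919]
force: [-0.4, 0.2, -1.6]
grip_width: 0.0301
finger_force: 108.7
```

```bash
python3 - <<'E'
from h import *;from workcell import bot;import cv2
f=bot.grab_frame('scene');m=cv2.inRange(f['frame'],(60,120,160),(200,235,255))
p=lambda X:(lambda q:(q[:2]/q[2]).round(1))(f['mtx']@(f['R']@np.array(X)+f['t']))
for v in range(130,200,3):
    x=np.flatnonzero(m[v,150:215])+150
    if len(x):print(v,x[0],x[-1],len(x),end=' | ')
print()
for z in(.155,.147,.112,.08):print(z,p([.5515,-.2005,z]))
im=f['frame'][125:205,140:220];cv2.imwrite('pics/x.png',im)
# coarse text map: W wood, D dark cake, . white/grey
hsv=cv2.cvtColor(im,cv2.COLOR_BGR2HSV)
for r in hsv[::2]:
    print(''.join('W' if (10<h<30 and s>60 and v>140) else ('.' if s<45 and v>110 else (':' if s<45 else ' ')) for h,s,v in r))
E
```

```text
133 174 174 1 | 136 174 175 2 | 139 172 175 4 | 142 172 175 4 | 145 172 176 5 | 148 173 176 4 | 151 173 176 4 | 154 169 191 12 | 157 164 194 22 | 160 162 194 30 | 163 162 193 32 | 166 165 191 27 | 169 169 184 16 | 172 172 190 9 | 175 175 192 5 | 178 160 192 17 | 181 157 192 27 | 184 156 199 29 | 187 157 205 21 | 190 157 205 16 | 193 158 206 29 | 196 159 206 24 | 199 160 211 28 | 
0.155 [178.7 160.3]
0.147 [179.  163.4]
0.112 [180.5 176.6]
0.08 [181.8 188.2]
                 ::::::::::: ::::::::: :::::::::::::::::                        
                  :::::::::::::::::::::::::::::::::::::                         
    W                 ::::::::::::::::::   ::::::::::::                         
       W     W         :::::::::     :::    :::::::::::                         
                        ::::     WW  :::   :::::::::::                          
                         ::: WW  WWW ::::::::::::::::                           
                         ::: WWWWWWW  ::::::::::::                              
                         :::  WWWWWWW :::::::::                        
[... 1899 characters left out ...]
........................................ W W          
                 .................................................        W     
                  ................................................ W        WW  
                  ................................................              
                  ................................................     W        
                  ................................................              
                   ..................................................           
                   ..........................................................   
                   ...........................................................
```

The shaft stands in the bore and the force is still only the pusher's weight, so I keep pressing.

>>> servo_tool([
  [2,0,0,0.3,0,0,0],
  [2,0,0,0.6,0,0,0],
  [2,0,0,0.9,0,0,0],
  [2,0,0,1.2,0,0,0],
])

```text
clock: 12.1
position: [0.5518, -0.2006, 0.1236]
tool_rot: [3.141, 0.001, 2.919]
force: [-0.2, 0.3, 9.0]
grip_width: 0.0298
finger_force: 108.7
```

>>> servo_tool([
  [2,0,0,0.3,0,0,0],
  [2,0,0,0.6,0,0,0],
  [2,0,0,0.9,0,0,0],
  [2,0,0,1.2,0,0,0],
])

```text
clock: 12.5
position: [0.5511, -0.2005, 0.1108]
tool_rot: [-3.142, -0.0, 2.919]
force: [-0.7, -0.0, -0.3]
grip_width: 0.03
finger_force: 108.7
```

>>> servo_tool([
  [2,0,0,0.3,0,0,0],
  [2,0,0,0.6,0,0,0],
  [2,0,0,0.9,0,0,0],
  [2,0,0,0.9,0,0,0],
])

```text
clock: 12.9
position: [0.5511, -0.2005, 0.1017]
tool_rot: [-3.142, -0.001, 2.919]
force: [0.4, 0.7, -1.2]
grip_width: 0.03
finger_force: 108.7
```

>>> servo_tool([
  [2,0,0,0.1,0,0,0],
  [2,0,0,0.2,0,0,0],
  [2,0,0,0.3,0,0,0],
  [2,0,0,0.3,0,0,0],
])

```text
clock: 13.3
position: [0.5514, -0.2006, 0.0997]
tool_rot: [3.141, 0.0, 2.919]
force: [-3.8, 1.8, 8.1]
grip_width: 0.0297
finger_force: 109.5
```

The collar met the rim at TCP z 0.0997, as predicted (0.0996). I release and rise.

>>> servo_tool([
  [3.6,0,0,0,0,0,0],
  [5,0,0,0,0,0,0],
  [8.5,0,0,0,0,0,0],
  [8.5,0,0,0,0,0,0],
  [8.5,0,0,0,0,0,0],
  [8.5,0,0,0,0,0,0],
  [8.5,0,0,-1,0,0,0],
  [8.5,0,0,-3,0,0,0],
  [8.5,0,0,-6,0,0,0],
  [8.5,0,0,-9,0,0,0],
])

```text
clock: 14.3
position: [0.5511, -0.2006, 0.1908]
tool_rot: [-3.141, -0.0, 2.919]
force: [0.2, -0.6, 0.4]
grip_width: 0.0846
finger_force: 0.0
```

>>> servo_tool([
  [8.5,0,0,-4,0,0,0],
  [8.5,0,0,-8,0,0,0],
  [8.5,0,0,-8,0,0,0],
  [8.5,0,0,-8,0,0,0],
])

```text
clock: 14.7
position: [0.5515, -0.2006, 0.2705]
tool_rot: [3.141, 0.002, 2.919]
force: [-1.4, 0.1, -0.6]
grip_width: 0.0852
finger_force: 0.0
```

```bash
python3 - <<'E'
from h import *;from workcell import bot;import cv2
s=bot.observe();print(s['clock'],s['position'],s['force'],s['grip_width'])
f=bot.grab_frame('scene')
p=lambda X:(lambda q:(q[:2]/q[2]).round(1))(f['mtx']@(f['R']@np.array(X)+f['t']))
for z in(.18,.12,.112,.026,.008):print(z,p([.5515,-.2005,z])-[140,140])
im=f['frame'][140:235,140:225]
for i,r in enumerate(cv2.cvtColor(im,cv2.COLOR_BGR2HSV)[::2]):
    print('%3d '%(2*i)+''.join('W' if (10<h<30 and s>60 and v>140) else ('.' if s<45 and v>110 else (':' if s<45 else ('#' if v<70 else ' '))) for h,s,v in r))
E
```

```text
14.7 [ 0.55153562 -0.20060266  0.27048099] [-1.35053829  0.07135507 -0.57091307] 0.08517662155216202
0.18 [37.5 10.3]
0.12 [40.2 33.6]
0.112 [40.5 36.6]
0.026 [43.9 66.7]
0.008 [44.6 72.6]
  0                                                                                      
  2                                                                W                     
  4                                                                            W         
  6                                   WWWWWWWWW                                    W     
  8                               WWWWWWWWWWWWWWW                                       W
 10                             WWWWWWWWWWWWWWWWW                                        
 12                              WWWWWWWWWWWWWWWW                                        
 14                                WWWWWWWWWWWWWWW                    W WW   WW          
 16                               WWWWWWWWWWWWWWWW                               W       
 18                                WWWWWWWWWWWWWWWW        WW      W                     
 20        
[... 2708 characters left out ...]
.....................................................       WW W    WW
 82         ..........................................................                   
 84               ...................................................  W  W              
 86                       .........................................                     W
 88                              ................................                   WWWWW
 90                                     ........................         W        WWWWWWW
 92                                            ...............                  WWWWWWWWW
 94   W WWWW                                           ......                  WWWWWWWWWW
```

The image map shows the cake (dark) flat on the tray, centred under the sleeve. The pusher stands upright with its collar on the rim, and the gripper is clear.

```bash
python3 -c "
from workcell import bot
print(bot.job_done())"
```

```text
the job is handed in; nothing more can be done
None
```

I pressed the cake out onto the press's tray and handed the job in at about 15 s; the pusher is released and upright with its collar on the rim, the tamper was left alone, and no verdict came back.

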